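# Latch the battery box

### The job

Close the draw latch on the tall battery box: swing its catch plate over so that it drops over the keeper on the cover, then press the lever down past centre until it is fully home. Leave the other, low case untouched.

Things in the scene. Friction and masses are not known exactly. Their poses are not given: they have to be found in the camera images.
- battery_box: Tall grey battery box, fixed, 220 x 160 mm, brass posts. Origin under its centre, z up; lever end at -x, cover at +x. Front deck 85 high; cover top 111 high from x=-5. Latch in mid-width (y=0): lever pivot x=-20 z=115; keeper, a steel post 22 wide, x 25 to 33, top 126 high. Lever home: slopes 15 deg down to -x, end at x=-107 z=92.
- battery_box_tab (a point): Middle of the flared tab (50 wide, 32 long) at the free end of the steel catch plate, a U-frame with its crossbar 80 mm from its hinge pin on the lever. At the start the plate leans back towards -x above the lever's end, tab about 235 above the box's underside. Pushed to +x past upright it falls by itself over the keeper: tab then about 114 high, 122 once the lever is home.
- battery_box_lever_tip (a point): End of the steel lever, 90 mm from its pivot, outer part 40 wide, 5 thick. At the start it rises 50 to 60 deg towards the box's -x end, its end 180 to 195 above the box's underside, and it stays where left (friction). Pressed on its upper face it swings to -x and down; with the plate hooked a spring in the plate resists near the end (about 8 N at its end part), then it passes centre to its stop.
- low_case: Low grey case, fixed, 220 x 150 mm, cover top 71 mm high, finned sides, with a latch of the same kind, also open (its plate reaches about 210 mm high). Origin under its centre, z up. Not to be touched.

How it is judged (in metres and radians):
On the way:
1. the catch plate lies over the keeper while the lever is still up (z of battery_box_tab in the frame of battery_box below 0.123 m and z of battery_box_lever_tip in the frame of battery_box above 0.15 m), for 0.2 s.
At the end, for the whole second after the job is handed in: The lever is down home (its end less than 100 mm above the box's underside; fully home is 92) with the catch plate flat over the keeper (middle of the tab less than 128 mm above the box's underside; resting on top of the keeper it would be higher) (z of battery_box_lever_tip in the frame of battery_box below 0.1 m and z of battery_box_tab in the frame of battery_box below 0.128 m); the robot touches nothing.
It fails at once if the low case or its latch is touched (contact force between any of the arm, the fingers and low_case above 1 N).
It also fails if it takes over 40 s, if anything falls off the work surface, if the arm or the gripper's body presses on something with over 40 N, if the wrist force passes 120 N, or if a joint passes its speed limit or range.

### The arm

A 6-joint arm with a two-finger parallel gripper is mounted at the origin on the work surface. World frame = base frame: x ahead of the robot, y to its left, z up, the work surface at z = 0. Lengths are in m, angles in degrees, forces in N, time in s.
With the tool pointing down it reaches from about 0.4 to 0.825 m from the base axis. Payload 7 kg.
Tool frame: the origin (TCP) lies at the very end of the fingers, on their centre line; the grasp point (between the pads) lies 19 mm behind it; z points along the fingers, y is the line along which they close (so a half turn about z gives the same grasp; the last joint's range is limited). The gripper opens to 88 mm and grips with 3 to 60 N. Pads are 19 mm wide; open, the fingers measure 130 mm over their backs; the gripper's body (78 mm by 193 mm) begins 47 mm behind the grasp point.
Start: joints at [-50.93, 20.546, 0.682, 0, -70.136, -16.507], TCP at [0.259, -0.623, 0.227] pointing down, gripper open.
Joint ranges: [-176.03, 176.03], [-82.01, 121.73], [-58.28, 71.71], [-173.87, 95.51], [-174.79, -0.11], [-173.66, 173.66]. Speed limits (degrees/s): [136.94, 136.94, 172.46, 180, 180, 180].

### API

Orientations are given as [roll, pitch, yaw] about the fixed x, y, z axes, in that order (R = Rz(yaw) Ry(pitch) Rx(roll)).
In Python, from plant import ctrl, viewer gives the robot as it stands.
- The arm moves only by the tool servo_tool, never from a script. Its argument "rows" is a list of rows, each a list of 6 numbers: the shift along the world's x, y, z in mm, then the turn, a rotation vector about the world's x, y, z in degrees. A call has 1 to 5 rows; each row shifts and turns the commanded pose from where the row before left it; what a row does not reach is not made up. A row lasts 1/12 s, in which the tool goes at most 41.7 mm and 7.16 degrees, less where a joint would pass 70% of its speed; a pose out of reach is approached as far as the arm can. A call is refused whole if a number of a shift passes 41.7 or a number of a turn 7.16, either way. A call with a gripper value outside its range is refused whole. "fingers" is the finger opening in mm, from 0 to 87.6, set as the call begins (left out, the last holds). The fingers move at their own pace and stop on an object; the grip force is fixed at half the most. Time passes only in rows, so rows that do not move let the fingers close. It gives the time, the measured TCP pose, the force and the opening at its end, in the units of the state.
- ctrl.get_obs(): the state, without advancing time (a new reading comes with each control period).
- viewer.snapshot(name): name is "side" or "top"; returns (picture, depth): 400x640x3 uint8, red, green, blue; 400x640 float32, m along the optical axis (not along the pixel's ray), 0 where there is no reading.
- viewer.calibration(name): a dict with "fx", "fy", "cx", "cy" (pixels), "origin" and "rotation" of the camera in the world. Camera axes: x right, y up, looking along -z (the intrinsics and any distortion apply to the point x, -y, -z); pixel columns grow to the right and rows downward; lengths in m; the calibration is good to about 2 mm. A picture is of the moment at which its call begins. calibration takes no time and is no camera call.
- ctrl.close_job(): hands the job in, once; it reports no verdict.
The state is a dict: "clock": time; "joint_pos": joint angles; "qvel": joint speeds; "tau": joint torques, N m; "tool_pos": TCP position; "orientation": TCP orientation; "force": force on the tool from outside, world axes, zero at the start; "moment": the same for the moment, N m; "opening": finger opening in m.
Only numpy, scipy, OpenCV 4.12 (cv2) and the standard library are available. Lean on these libraries where they do the work, as an engineer would, in place of code of your own. Each camera call takes 0.05 s, during which the arm holds its last target. There are 200 camera calls.

## Working session

There is one attempt and no reset: what is moved stays moved. The work goes in short steps, Python scripts to look and compute and a tool call to move; the robot and the scene stay as the last step left them, time stands still between calls to the robot, and variables do not carry over. Pictures are saved under pics/ and viewed, on a budget of 10 in all, crops included, one or two more only if the job needs it, and the job is handed in when it is done.

Besides the shell and the picture viewer there is one more tool, called after "Request:" as name(argument=value, ...) on one line, values as JSON. servo_tool: Moves the arm, as the interface text tells. Its arguments: {"type":"object","properties":{"rows":{"type":"array","items":{"type":"array","items":{"type":"number"}}},"fingers":{"type":"number"}},"required":["rows"]}

```bash
ls; mkdir -p pics; cat > h.py <<'E'
import numpy as np,cv2
from plant import ctrl,viewer
def snap(n,f):
    im,d=viewer.snapshot(n); cv2.imwrite(f'pics/{f}.png',im[:,:,::-1]); np.savez(f'pics/{f}.npz',im=im,d=d); return im,d
def pts(n,d):
    c=viewer.calibration(n); v,u=np.mgrid[:d.shape[0],:d.shape[1]]
    p=np.stack([(u-c['cx'])/c['fx']*d,-(v-c['cy'])/c['fy']*d,-d],-1)
    return p@np.array(c['rotation']).T+np.array(c['origin'])
E
python3 - <<'E'
from h import *
for n in('top','side'):
    snap(n,n+'1'); print(viewer.calibration(n))
print(ctrl.get_obs())
E
```

```text
pics
{'fx': 416.5325954074494, 'fy': 416.5325954074494, 'cx': 319.94455449249466, 'cy': 202.7714090726104, 'origin': array([ 0.41311159, -0.01925029,  0.95050893]), 'rotation': array([ 10.92628448,  -0.53276183, -89.5064117 ])}
{'fx': 403.8019464818642, 'fy': 403.8019464818642, 'cx': 328.27073701940134, 'cy': 197.01466158221686, 'origin': array([0.15624407, 0.71998669, 0.73112733]), 'rotation': array([ 5.22981199e+01,  9.95644049e-03, -1.52058537e+02])}
{'clock': 0.1, 'joint_pos': array([-5.09316920e+01,  2.05887230e+01,  6.38146119e-01, -1.76493026e-02,
       -7.01384178e+01, -1.65059855e+01]), 'qvel': array([-0.0537379 , -0.13478924,  0.13794425,  0.09555267, -0.00281626,
       -0.01204192]), 'tau': array([-7.59136801e-04, -5.84161556e+01,  2.93751687e+01,  7.01552957e+00,
        1.01834658e-02, -5.82473717e-05]), 'tool_pos': array([ 0.2587704 , -0.6229286 ,  0.22569431]), 'orientation': array([ 1.79909958e+02, -9.37855598e-03, -1.57443679e+02]), 'force': array([-0.38014691,  0.27941186,  1.02209945]), 'moment': array([-0.06405012,  0.01339203, -0.01541068]), 'opening': 0.08727670644924763}
```

View pics/top1.png

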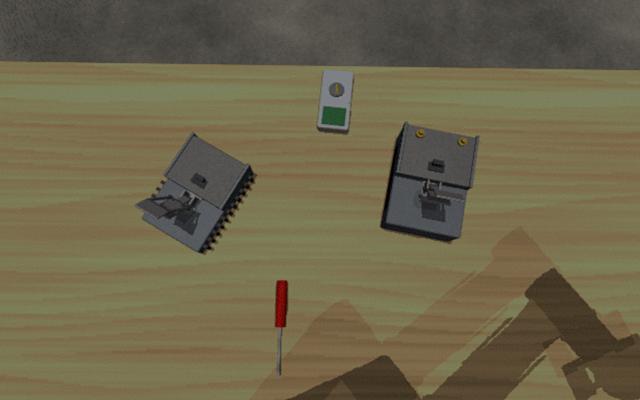

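View pics/side1.png

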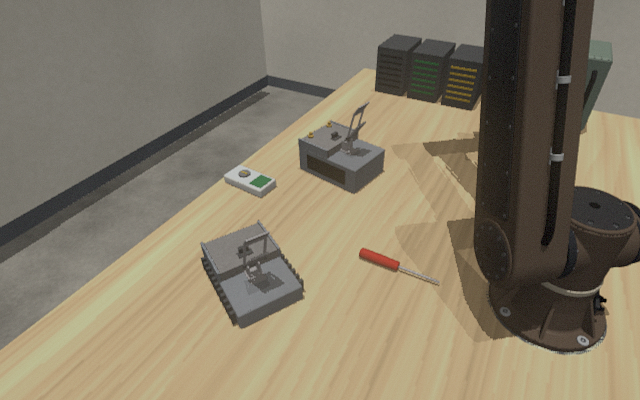

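The top view shows the battery box (brass posts at (420,133) and (463,142)) with its keeper near (437,165) and front deck towards the robot. The low finned case is at (198,195). In the side view the tall box is at (340,155), with its plate up at (357,112). The rotation is given as roll, pitch and yaw, so I'll convert it and then measure.

```bash
sed -i "s/np.array(c\['rotation'\]).T/Rot.from_euler('xyz',c['rotation'],degrees=True).as_matrix().T/; 1a from scipy.spatial.transform import Rotation as Rot" h.py
python3 - <<'E'
from h import *
for n in('top','side'):
    z=np.load(f'pics/{n}1.npz'); P=pts(n,z['d']); ok=z['d']>0
    if n=='top':
        reg=np.zeros(ok.shape,bool); reg[115:250,370:490]=1
        for zz,nm in((.111,'cover'),(.085,'deck')):
            m=reg&ok&(abs(P[...,2]-zz)<.006)
            q=P[m]; r=cv2.minAreaRect((q[:,:2]*1000).astype(np.float32)); print(nm,m.sum(),r,cv2.boxPoints(r).tolist(),np.median(q[:,2]))
        kp=reg&ok&(P[...,2]>.12)&(P[...,2]<.135); kp[180:]=0; print('keeper',P[kp].mean(0),kp.sum())
        hsv=cv2.cvtColor(z['im'],cv2.COLOR_RGB2HSV); br=reg&(hsv[...,1]>150)&(hsv[...,2]>100)&(np.arange(400)[:,None]<155)
        k,l,s,c=cv2.connectedComponentsWithStats((br&(P[...,2]>.09)).astype(np.uint8))
        for i in range(1,k):
            if s[i,4]>8: print('post',c[i],P[l==i].mean(0))
    Q=P[ok]; m=(abs(Q[:,0]-.5)<.3)&(Q[:,2]>.135)&(Q[:,2]<.27)&(Q[:,1]<-.1)&(Q[:,1]>-.45)
    q=Q[m]
    for a in np.arange(.135,.26,.01):
        s=q[(q[:,2]>=a)&(q[:,2]<a+.01)]
        if len(s): print(n,round(a,3),len(s),s.mean(0).round(4),s.min(0).round(3),s.max(0).round(3))
E
```

```text
cover 3714 ((675.1621704101562, -270.3515930175781), (161.3680877685547, 131.17881774902344), 79.15347290039062) [[595.5614624023438, -337.25164794921875], [724.3967895507812, -361.936767578125], [754.7628784179688, -203.4515380859375], [625.9275512695312, -178.76641845703125]] 0.11183250410704243
deck 3244 ((630.8856201171875, -261.3333740234375), (160.61810302734375, 217.90663146972656), 78.78475952148438) [[508.3932189941406, -318.91790771484375], [722.1385498046875, -361.2997131347656], [753.3780517578125, -203.74884033203125], [539.6326904296875, -161.36703491210938]] 0.08561996828189039
keeper [ 0.68833079 -0.27076543  0.12582468] 124
post [420.03125 132.71875] [ 0.72492075 -0.23426765  0.12227813]
post [462.29032258 140.93548387] [ 0.70798088 -0.32228744  0.12203397]
top 0.135 9 [ 0.6008 -0.2302  0.1426] [ 0.597 -0.232  0.138] [ 0.606 -0.228  0.144]
top 0.145 15 [ 0.5954 -0.2362  0.1508] [ 0.591 -0.248  0.145] [ 0.603 -0.229  0.154]
top 0.155 20 [ 0.5893 -0.2374  0.1604] [ 0.584 -0.246  0.156] [ 0.597 -0.229  0.165]
top 0.165 25 [ 0.5815 -0.2411  0.1703] [ 0.573 -0.269  0.165]
[... 1033 characters left out ...]
.226  0.174]
side 0.175 21 [ 0.5739 -0.2422  0.1797] [ 0.561 -0.275  0.175] [ 0.589 -0.225  0.184]
side 0.185 34 [ 0.5687 -0.2467  0.1886] [ 0.556 -0.275  0.185] [ 0.589 -0.225  0.194]
side 0.195 13 [ 0.5791 -0.248   0.2002] [ 0.572 -0.276  0.196] [ 0.586 -0.224  0.204]
side 0.205 13 [ 0.576  -0.2502  0.2105] [ 0.569 -0.275  0.207] [ 0.582 -0.225  0.214]
side 0.215 24 [ 0.5732 -0.2462  0.2201] [ 0.567 -0.273  0.216] [ 0.58  -0.225  0.225]
side 0.225 20 [ 0.5699 -0.2401  0.2297] [ 0.562 -0.267  0.225] [ 0.579 -0.223  0.234]
side 0.235 20 [ 0.5617 -0.2439  0.2404] [ 0.555 -0.271  0.236] [ 0.57  -0.223  0.245]
side 0.245 21 [ 0.5569 -0.2421  0.2494] [ 0.551 -0.27   0.245] [ 0.563 -0.218  0.253]
```

Request:
servo_tool(rows=[[20,32,0,0,0,-6.8],[20,32,0,0,0,-6.8],[20,32,0,0,0,-6.8],[20,32,0,0,0,-6.8],[20,32,0,0,0,-6.8]], fingers=0)

```text
clock: 0.52
tool_pos: [0.359, -0.4622, 0.2261]
orientation: [180.0, -0.0, 168.3]
force: [0.4, -0.1, 0.8]
opening: 0.0599
```

Request:
servo_tool(rows=[[20,32,0,0,0,0],[20,32,0,0,0,0],[20,32,0,0,0,0],[20,32,0,0,0,0],[20,32,0,0,0,0]])

```text
clock: 0.93
tool_pos: [0.4591, -0.302, 0.2264]
orientation: [180.0, -0.0, 168.7]
force: [0.0, -0.1, -0.3]
opening: 0.0265
```

Request:
servo_tool(rows=[[20,32,0,0,0,0],[20,32,-2,0,0,0],[0,0,0,0,0,0],[0,0,0,0,0,0]])

```text
clock: 1.27
tool_pos: [0.4994, -0.238, 0.2241]
orientation: [180.0, -0.1, 168.9]
force: [0.1, 0.3, 1.0]
opening: 0.002
```

Request:
servo_tool(rows=[[10,-2,0,0,0,0],[10,-2,0,0,0,0],[10,-2,0,0,0,0],[10,-2,0,0,0,0],[10,-2,0,0,0,0]])

```text
clock: 1.68
tool_pos: [0.5495, -0.2509, 0.2243]
orientation: [-180.0, -0.0, 168.6]
force: [-0.3, 0.0, -0.3]
opening: 0.0005
```

Request:
servo_tool(rows=[[8,-1.5,0,0,0,0],[8,-1.5,0,0,0,0],[8,-1.5,0,0,0,0],[6,-1,0,0,0,0],[6,-1,0,0,0,0]])

```text
clock: 2.1
tool_pos: [0.5853, -0.2564, 0.2244]
orientation: [180.0, -0.0, 168.7]
force: [0.7, 0.5, -0.5]
opening: 0.0004
```

```bash
python3 -c "
from h import *
im,_=snap('side','s2'); cv2.imwrite('pics/s2c.png',cv2.resize(im[80:210,270:430,::-1],None,fx=4,fy=4))"
```

```text
(no output)
```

View pics/s2c.png

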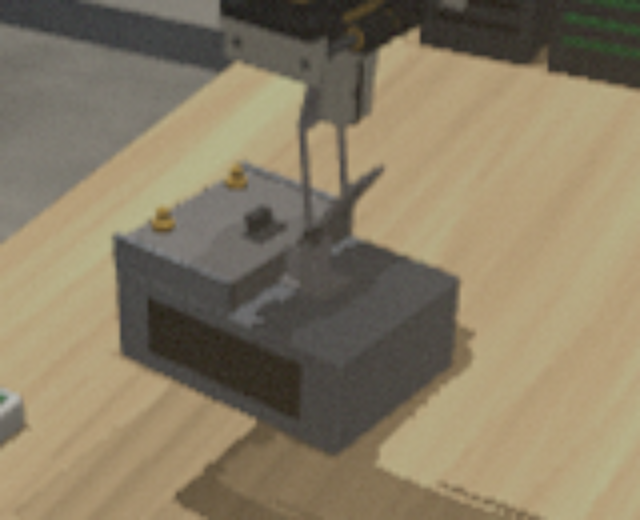

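The zoomed side view shows the plate upright against the fingers at crop (325,170). The lever still slopes up to (380,170) and the keeper is at (262,220). I'll keep pushing.

Request:
servo_tool(rows=[[6,-1,0,0,0,0],[6,-1,0,0,0,0],[6,-1,0,0,0,0],[6,-1,0,0,0,0],[6,-1,0,0,0,0]])

```text
clock: 2.57
tool_pos: [0.6153, -0.2614, 0.2246]
orientation: [180.0, 0.0, 168.7]
force: [0.4, 0.9, -0.3]
opening: 0.0002
```

Request:
servo_tool(rows=[[0,0,0,0,0,0],[0,0,0,0,0,0],[0,0,0,0,0,0],[0,0,0,0,0,0],[0,0,0,0,0,0]])

```text
clock: 2.98
tool_pos: [0.6145, -0.2613, 0.2248]
orientation: [180.0, 0.0, 168.7]
force: [0.1, -0.7, 0.1]
opening: 0.0003
```

```bash
python3 - <<'E'
from h import *
im,_=snap('side','s3'); cv2.imwrite('pics/s3c.png',cv2.resize(im[80:210,270:430,::-1],None,fx=4,fy=4))
E
```

```text
(no output)
```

View pics/s3c.png

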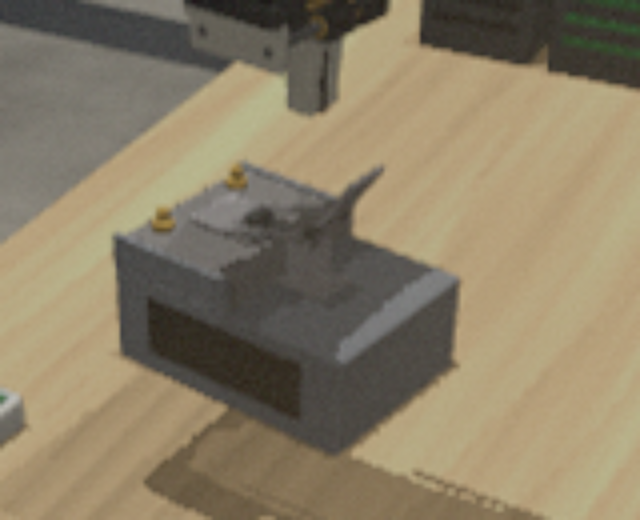

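The plate has dropped forward with its tab at crop (220,215) around the keeper, and the lever is still up with its end at (380,172). Next I'll check the tab height and lever position by depth.

```bash
cat >> h.py <<'E'
A=np.radians(-11.2); EX=np.array([np.cos(A),np.sin(A)]); EY=np.array([-EX[1],EX[0]]); C=np.array([.631,-.261])
def loc(P): 
    q=P[...,:2]-C; return np.stack([q@EX,q@EY,P[...,2]],-1)
def report(n,d):
    L=loc(pts(n,d)); ok=(d>0)&(abs(L[...,1])<.024)
    for a in np.arange(-.12,.09,.01):
        m=ok&(L[...,0]>=a)&(L[...,0]<a+.01)&(L[...,2]<.22)&(L[...,2]>.05)
        if m.any(): z=L[m][:,2]; print(n,round(a*1000),m.sum(),np.percentile(z,[10,50,90,100]).round(4))
E
python3 - <<'E'
from h import *
report('side',np.load('pics/s3.npz')['d'])
o=ctrl.get_obs()['tool_pos'];print(loc(np.array(o)))
E
```

```text
side -120 66 [0.0541 0.066  0.0802 0.0838]
side -110 45 [0.0658 0.0833 0.085  0.0862]
side -100 27 [0.0822 0.0843 0.0853 0.0864]
side -90 31 [0.082  0.0837 0.0849 0.0861]
side -80 46 [0.0827 0.085  0.1887 0.191 ]
side -70 53 [0.0835 0.0854 0.1805 0.1895]
side -60 50 [0.0834 0.0868 0.1653 0.1737]
side -50 47 [0.0838 0.0876 0.1496 0.1507]
side -40 61 [0.0852 0.0969 0.1369 0.1445]
side -30 71 [0.0858 0.1016 0.1188 0.1363]
side -20 43 [0.0844 0.0998 0.1303 0.1357]
side -10 46 [0.0869 0.1039 0.126  0.1313]
side 0 25 [0.1087 0.1105 0.1264 0.1288]
side 10 30 [0.11   0.1123 0.1224 0.1255]
side 20 46 [0.1108 0.1179 0.1253 0.1268]
side 30 16 [0.1102 0.1174 0.1249 0.1249]
side 40 14 [0.1095 0.114  0.1156 0.116 ]
side 50 29 [0.1125 0.1147 0.1166 0.1183]
side 60 25 [0.1134 0.1148 0.1163 0.1167]
side 70 18 [0.1131 0.1148 0.1165 0.1184]
side 80 20 [0.1094 0.111  0.112  0.1128]
[-0.01611114 -0.00349794  0.22475876]
```

Request:
servo_tool(rows=[[0,0,-15,0,0,0],[-8,3,-16,0,0,0],[-8,3,-16,0,0,0],[-7,2,0,0,0,0],[0,0,0,0,0,0]])

```text
clock: 3.45
tool_pos: [0.5902, -0.253, 0.1775]
orientation: [-180.0, -0.1, 168.7]
force: [-0.1, -0.7, 1.0]
opening: 0.0005
```

Request:
servo_tool(rows=[[-9,1.8,0,0,0,0],[-9,1.8,-1.5,0,0,0],[-5,1,-5,0,0,0],[-5,1,-5,0,0,0],[-4,0.8,-5,0,0,0]])

```text
clock: 3.87
tool_pos: [0.5591, -0.2469, 0.1614]
orientation: [-180.0, 0.0, 168.7]
force: [-0.8, 0.5, 2.3]
opening: 0.0005
```

Request:
servo_tool(rows=[[-4,0.8,-6,0,0,0],[-3,0.6,-6,0,0,0],[-3,0.6,-6,0,0,0],[-2,0.4,-6,0,0,0],[-2,0.4,-6,0,0,0]])

```text
clock: 4.28
tool_pos: [0.5458, -0.2442, 0.1305]
orientation: [-180.0, 0.0, 168.7]
force: [2.5, -1.0, 2.7]
opening: 0.0001
```

```bash
python3 - <<'E'
from h import *
im,d=snap('side','s4'); cv2.imwrite('pics/s4c.png',cv2.resize(im[80:210,270:430,::-1],None,fx=4,fy=4))
report('side',d)
o=ctrl.get_obs();print(loc(np.array(o['tool_pos'])),o['force'])
E
```

```text
side -120 95 [0.0544 0.073  0.2188 0.22  ]
side -110 122 [0.0777 0.1289 0.1731 0.2189]
side -100 136 [0.0844 0.1453 0.1728 0.1856]
side -90 61 [0.083  0.1279 0.165  0.2199]
side -80 50 [0.0826 0.0857 0.2188 0.2199]
side -70 42 [0.0829 0.085  0.1249 0.2191]
side -60 52 [0.0829 0.0857 0.1223 0.1231]
side -50 46 [0.0834 0.0873 0.1208 0.1223]
side -40 53 [0.0853 0.0892 0.1197 0.1211]
side -30 54 [0.0868 0.1039 0.1186 0.1212]
side -20 41 [0.0848 0.1029 0.1189 0.1196]
side -10 48 [0.087  0.1054 0.1171 0.1191]
side 0 28 [0.1094 0.1108 0.1172 0.1192]
side 10 30 [0.1103 0.112  0.1176 0.1196]
side 20 51 [0.112  0.1166 0.1253 0.1274]
side 30 13 [0.1145 0.1155 0.1254 0.1258]
side 40 30 [0.1149 0.1173 0.1197 0.1216]
side 50 34 [0.1155 0.1196 0.1224 0.1232]
side 60 30 [0.1088 0.1223 0.1245 0.1258]
side 70 7 [0.1094 0.11   0.1108 0.1108]
side 80 16 [0.109  0.111  0.113  0.1136]
[-8.76154818e-02  4.04757590e-05  1.29193846e-01] [ 0.95084899 -0.23851786  1.2465025 ]
```

View pics/s4c.png

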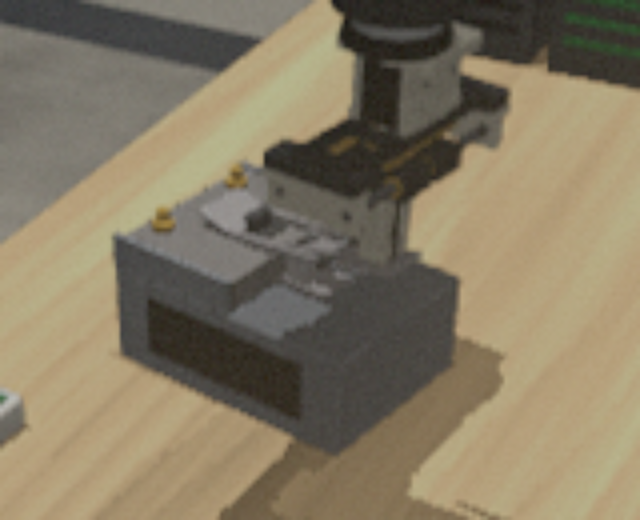

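The keeper at (258,218) stands up through the frame, so the plate is hooked. The lever is about 10° above level under the fingers at (385,260). I'll press on down.

Request:
servo_tool(rows=[[-1,0.2,-5,0,0,0],[-1,0.2,-5,0,0,0],[-1,0.2,-4,0,0,0],[-1,0.2,-4,0,0,0],[0,0,-3,0,0,0]])

```text
clock: 4.75
tool_pos: [0.5412, -0.2431, 0.1093]
orientation: [180.0, -0.1, 168.7]
force: [-0.2, -0.5, -0.2]
opening: 0.0005
```

Request:
servo_tool(rows=[[0,0,-3,0,0,0],[0,0,-3,0,0,0],[0,0,-2,0,0,0],[0,0,0,0,0,0]])

```text
clock: 5.08
tool_pos: [0.5413, -0.2432, 0.1014]
orientation: [180.0, -0.1, 168.7]
force: [-0.2, 0.1, -0.9]
opening: 0.0008
```

Request:
servo_tool(rows=[[0,0,-2,0,0,0],[0,0,-1,0,0,0],[0,0,-1,0,0,0],[0,0,0,0,0,0]])

```text
clock: 5.42
tool_pos: [0.5418, -0.2435, 0.1002]
orientation: [-180.0, 0.1, 168.7]
force: [-6.0, 3.1, 16.0]
opening: 0.0005
```

Now there is firm contact at the stop with 16 N. I'll press a touch more, then lift straight off and look.

Request:
servo_tool(rows=[[0,0,-1,0,0,0],[0,0,0,0,0,0],[0,0,4,0,0,0],[0,0,15,0,0,0],[0,0,30,0,0,0]])

```text
clock: 5.83
tool_pos: [0.5394, -0.2427, 0.1435]
orientation: [180.0, -0.3, 168.6]
force: [0.5, 0.0, -0.6]
opening: 0.0005
```

Request:
servo_tool(rows=[[-10,2,35,0,0,0],[-20,-10,30,0,0,0],[-30,-20,10,0,0,0],[-30,-20,0,0,0,0],[0,0,0,0,0,0]])

```text
clock: 6.25
tool_pos: [0.448, -0.293, 0.2226]
orientation: [180.0, 0.1, 168.6]
force: [-1.0, 0.8, -1.1]
opening: 0.0006
```

```bash
python3 - <<'E'
from h import *
im,d=snap('side','s5'); cv2.imwrite('pics/s5c.png',cv2.resize(im[80:210,270:430,::-1],None,fx=4,fy=4))
report('side',d); print(ctrl.get_obs()['force'])
E
```

```text
side -120 67 [0.0536 0.0652 0.0789 0.0841]
side -110 75 [0.0739 0.0856 0.0955 0.0983]
side -100 40 [0.084  0.0959 0.0986 0.1   ]
side -90 40 [0.0841 0.0981 0.1004 0.1022]
side -80 45 [0.0841 0.1007 0.1039 0.105 ]
side -70 43 [0.0827 0.104  0.1067 0.1077]
side -60 46 [0.0834 0.1061 0.1097 0.1114]
side -50 41 [0.0841 0.1064 0.1106 0.1122]
side -40 50 [0.0858 0.1087 0.1148 0.119 ]
side -30 55 [0.0869 0.111  0.1175 0.1197]
side -20 39 [0.085  0.0954 0.1175 0.1189]
side -10 39 [0.0863 0.1046 0.1116 0.1139]
side 0 27 [0.1087 0.1106 0.1133 0.1144]
side 10 32 [0.1096 0.1125 0.1139 0.116 ]
side 20 45 [0.1114 0.1175 0.1257 0.1284]
side 30 18 [0.1126 0.1155 0.1237 0.1273]
side 40 39 [0.1139 0.119  0.1226 0.1232]
side 50 41 [0.1202 0.1243 0.1277 0.1296]
side 60 28 [0.11   0.1273 0.1293 0.1311]
side 70 7 [0.1073 0.1083 0.1096 0.1107]
side 80 14 [0.1083 0.1098 0.1116 0.1123]
[-0.11577498  1.27887289  0.50720064]
```

View pics/s5c.png

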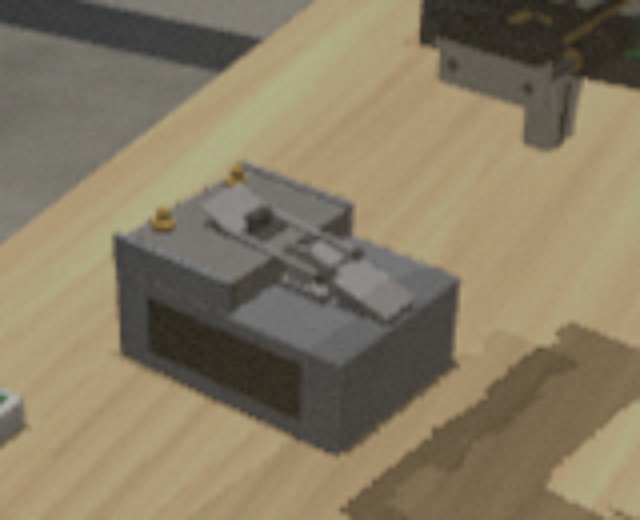

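```bash
python3 -c "
from plant import ctrl
print(ctrl.close_job())"
```

```text
the job is handed in; nothing more can be done
None
```

The draw latch on the tall battery box is closed and the job is handed in, at about 6.3 s on the clock; `close_job()` gives no verdict. I pushed the catch plate past upright with closed fingers and it fell over the keeper by itself. I then pressed the lever down past centre to its stop and backed away clear.

- **Plate before pressing:** the tab measured about 115 mm high with the lever end still at about 190 mm. Both meet the on-the-way condition, and the arm stood still about half a second between the push and the lever press.
- **At the end:** the lever slopes about 14–15° down. The upper face near its end is at 96–98 mm, so the end is at about 93–95 mm (limit 100, fully home is 92).
- **Tab at the end:** its middle is at about 124 mm (limit 128, expected 122), and the keeper stands up through the frame. The tab's outer edge reads about 129–131 mm because it is flared.
- **Forces:** the highest reading I saw was about 17 N, at the stop. After backing off it read about 1 N, which is noise.
- **Low case:** the arm never went near it.

No check failed. The heights come from camera depth, so they are good to about 2 mm.

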